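# Hook a dropped shaft collar out from behind a guard and seat it in its V stop

### The job

A steel shaft collar has dropped behind the fixed guard, out of the gripper's reach. With the telescopic hooked rod, reach in under the clear roof, hook the collar through its bore and draw it out along the plate until it sits home in the V stop against both faces, settling it there with a steady pull of about 8 N for a second and never jerking or pressing anything harder than 15 N. Then lift the hook out without unseating the collar and lay the rod down upright on the worktop, clear of the plate; do not touch the collar with the gripper, and leave the timer, the box of caps and the white stopper where they are.

Things in the scene. Friction and masses are not known exactly. Their poses are not given: they have to be found in the camera images.
- guard: fixed guard on an aluminium base plate. Origin: on the worktop under the middle of its mouth; x across the mouth, +y into the guard, z up. The plate is 124 wide (x), runs y = -100 to 150, top at z = 6. y = -100 to 0 is the open landing with the V stop (moves with the guard); the guard covers y = 0 to 150
- stop: the V stop: two rigid grey plastic bars 12 high (top 18 above the worktop), 10 thick, fixed on the landing in a right-angled V that opens toward the mouth (guard +y); the rod, held level, passes above it. Origin on the plate's top under the seat; axes as the guard's
- seat (a point): where the collar's centre lies when it is home in the V, touching both bars: guard frame x = 0, y = -50, z = 13. Axes as the guard's
- collar_centre (a point): the loose steel shaft collar: a flat ring lying on the plate, outer diameter 40, bore 24, height 14, about 90 g; this point is the centre of its bore, half-way up. It starts anywhere under the roof, 45 to 80 inside the mouth and up to 25 off the middle
- collar: the same collar; origin at the centre of its underside
- rod_grip (a point): grip point of the loose hooked rod (160 g): mid-length of its black handle, 30 above its underside. Handle 18 wide (x), 64 long (y), 44 high. +y along the rod to the hook, z up. The rod, level 26 above the underside, is 13 thick at most to y = 130, then 6; its end bends straight down into a leg 6 thick that ends level with the underside, so it stands level on handle and leg
- rod: the same rod; origin under the middle of the handle, level with its underside; axes as for rod_grip. It is telescopic, clamped (holds against 50 N) at a length that differs each time and is not reported: the centre line of the hook's leg lies somewhere at y = 217 to 243. Only feel (or a close look) tells where the hook is
- timer: bystander: small upright white timer, 28 x 66 x 62, farther from the robot than the guard; leave it
- cap_box: bystander: small open box of spare caps, 68 x 100 x 60, farther from the robot than the landing; leave it
- stopper: bystander: white stopper, 27 wide and 24 high, beyond the guard's back wall; leave it
- roof_edge (a point): middle of the roof's front edge, on the underside of the clear roof above the open mouth: guard frame x = 0, y = 0, z = 75; axes as the guard's. The roof is 4 thick. Grey side walls have inner faces at x = -54 and 54, with rails under the roof (x beyond +-46, underside z = 66); grey back wall with a round boss 16 deep, z = 21 to 55

How it is judged:
By the outcome, as a careful person would: the job done as asked, in the order asked, and still so for the second after the job is handed in, with the robot touching nothing.
It also fails if it takes over 69 s, if anything falls off the work surface, if the arm or the gripper's body presses on something with over 40 N, if the wrist force passes 120 N, or if a joint passes its speed limit or range.

### The arm

A 6-joint arm with a two-finger parallel gripper is mounted at the origin on a cart in front of the work surface, level with it; the furniture and walls round the work are solid. World frame = base frame: x ahead of the robot, y to its left, z up, the work surface at z = 0. Lengths are in mm, angles in rad, forces in N, time in s.
With the tool pointing down it reaches from about 400 to 925 mm from the base axis. Payload 12.5 kg.
Tool frame: the origin (TCP) lies at the very end of the fingers, on their centre line; the grasp point (between the pads) lies 19 mm behind it (env.tcp_to_grasp is the distance from the TCP to the grasp point, in mm); z points along the fingers, x is the direction in which the jaws open and shut, and the axes are right-handed (so a half turn about z gives the same grasp; the last joint's range is limited). The gripper opens to 95 mm and grips with 3 to 60 N. Pads are 20 mm wide; open, the fingers measure 119 mm over their backs; the gripper's body (75 mm by 180 mm) begins 59 mm behind the grasp point.
Start: joints at [-1.385, 0.491, 1.559, -0, 1.092, -0.106], TCP at [179.821, -598.591, 214.661] pointing down, gripper open.
Joint ranges: [-3.1, 3.1], [-0.84, 2.19], [0.05, 2.79], [-1.13, 4.28], [0.06, 2.93], [-2.69, 2.69]. Speed limits (rad/s): [2.22, 2.22, 2.79, 3.14, 3.14, 3.14].

### API

Orientations are given as [roll, pitch, yaw] about the fixed x, y, z axes, in that order (R = Rz(yaw) Ry(pitch) Rx(roll)).
In Python, from cell import env, vision, job gives the robot as it stands.
- The arm moves only by the shell command python3 -m pendant 'ROWS' [OPENING]. ROWS is JSON, a list of rows, each a list of 4 numbers: the shift along the tool's x, y, z in mm, then the turn about the tool's z in degrees. In form: [[tx, ty, tz, turn], ...]. A call has 1 to 8 rows; each row is the pose to reach, as a shift and turn from the pose measured when the call began, along the tool's axes at that moment; what a row does not reach only later rows make up. A row lasts 1/8 s, in which the tool goes at most 62.5 mm and 10.7 degrees, less where a joint would pass 70% of its speed; a pose out of reach is approached as far as the arm can. A call with a gripper value outside its range is refused whole. OPENING is the closure, from 0 (fully open) to 1 (shut), set as the call begins (- or left out, the last holds). The fingers move at their own pace and stop on an object; the grip force is fixed at half the most. Time passes only in rows, so rows that repeat a pose let the fingers close. It gives the time, the measured TCP pose, the force and the opening at its end, in the units of the state.
- env.state(): the state, without advancing time (a new reading comes with each control period).
- vision.read_camera(name): name is "side" or "top"; returns a dict with "pixels" (480x640x3 uint8, red, green, blue), "intrinsics" (3x3 intrinsics, pixels), "k1" (the pictures are not rectified: a ray, as slopes to the right and down, at radius r is drawn at 1 + k1 r^2 times it, then the intrinsics apply), "R" (3x3) and "t" (3): a world point X has camera coordinates R X + t. Camera axes: x right, y down, z forward; pixel columns grow to the right and rows downward; lengths in mm; the calibration is good to about 2 mm. A picture is of the moment at which its call begins. There is no depth.
- job.job_done(): hands the job in, once; it reports no verdict.
Trained networks look in a picture, given as the dict that the camera call returned (one of the last four; its "shot" number tells which), for a name from the list of things; names that differ only in an ending like _2 or _b are one class to them, and where a whole thing is asked for, a point or a joint stands for the part that bears it (a point fixed in the world has none). Each returns a list of dicts, best first, with "confidence" (0 to 1); they miss things now and then, are a little off and sometimes report something else, mostly with a low value. They report only what shows in the picture. A call takes as long as a camera call.
- vision.find_in(picture, query): "at" ([x, y, z] in mm, in the coordinates of the camera as it stood for that picture, good to about 4 mm: the middle of the surface that is visible of it).
- vision.regions_of(picture, query): "pixels" (480x640 bool, what is visible of it).
The state is a dict: "t": time; "joints": joint angles; "qvel": joint speeds; "tau": joint torques, N m; "eef_pos": TCP position; "tcp_rot": TCP orientation; "ft_force": force on the tool from outside, world axes, zero at the start; "moment": the same for the moment, N m; "opening": opening from 0.0 (shut) to 1.0 (fully open).
Only numpy, scipy, OpenCV 4.12 (cv2) and the standard library are available. Lean on these libraries where they do the work, as an engineer would, in place of code of your own. Each camera call takes 0.05 s, during which the arm holds its last target.

## Working session

There is one attempt and no reset: what is moved stays moved. The work goes in short steps, Python scripts to look and compute and a shell command to move; the robot and the scene stay as the last step left them, time stands still between calls to the robot, and variables do not carry over. Pictures are saved under pics/ and viewed, and the job is handed in when it is done.

```bash
ls; mkdir -p pics; python3 - <<'E'
from cell import env, vision, job
import cv2
print(env.state())
for n in ("top","side"):
    p=vision.read_camera(n); cv2.imwrite(f"pics/{n}0.png",p["pixels"][:,:,::-1])
    print(n,p["intrinsics"].tolist(),p["k1"],p["R"].tolist(),p["t"].tolist() if hasattr(p["t"],"tolist") else p["t"])
    for q in ("guard","stop","collar","collar_centre","rod_grip","rod","timer","cap_box","stopper","roof_edge","seat"):
        try:
            r=vision.find_in(p,q)
            import numpy as np
            for d in r[:2]:
                print(q,round(d["confidence"],2),(np.array(p["R"]).T@(np.array(d["at"])-np.array(p["t"]))).round(1))
        except Exception as e: print(q,e)
print(env.state()["t"])
E
```

```text
pics
{'t': 0.0, 'joints': array([-1.38459582e+00,  4.91527933e-01,  1.55949539e+00,  2.48988755e-05,
        1.09169277e+00, -1.05568436e-01]), 'qvel': array([-3.43247789e-04, -2.63176473e-05,  2.89505206e-03,  1.34124319e-03,
        9.09193962e-04, -6.53208453e-04]), 'tau': array([-2.92660872e-03, -6.12653732e+01, -2.58177173e+01,  6.92073698e-02,
        4.82775585e-02, -9.58350097e-05]), 'eef_pos': array([ 179.77642021, -598.30966386,  214.06557721]), 'tcp_rot': array([-3.14145231e+00,  1.11486284e-03, -1.27903880e+00]), 'ft_force': array([ 1.15102325,  0.14585887, -0.46785769]), 'moment': array([-0.04041146, -0.02220154, -0.01721697]), 'opening': 1.0008984223788366}
top [[511.9448279323002, 0.0, 319.2733746897361], [0.0, 511.9448279323002, 243.38173236308967], [0.0, 0.0, 1.0]] -0.033251066445614465 [[-0.007858067955414268, -0.9999352149935062, -0.008235082507105782], [-0.9818663637268127, 0.00927546436545671, -0.18934732515325206], [0.1894114424999037, 0.006597846368012056, -0.9818756407373643]] [52.08306638637171, 599.913898260762, 1186.6671944994318]
guard 0.71 [550.  150.8  7
[... 540 characters left out ...]
84757986 [[-0.9922661842611815, -0.1241191428823069, 0.0015026449733985903], [-0.08499860295505401, 0.6705966834965371, -0.7369364460922896], [0.09046025131207455, -0.7313648381304689, -0.6759603660562871]] [618.64641427426, 80.06909317517116, 1279.57987480216]
guard 0.86 [559.9 223.3  78.3]
stop 0.57 [535.2  55.9  19.7]
collar 0.23 [559.3 218.7  80.5]
collar_centre 0.52 [559.2 222.5  81.7]
collar_centre 0.22 [451.5 365.8   7.1]
rod_grip 0.79 [ 509.7 -282.1   26.9]
rod 0.76 [ 508.2 -286.3   31.4]
timer 0.69 [780.7 150.1  45.7]
cap_box 0.58 [774.5 -57.7  29.5]
stopper 0.74 [451.2 365.2   7.6]
roof_edge 0.59 [556.8 221.9  79.2]
seat 0.83 [556.3 219.7  75.3]
seat 0.49 [ 510.6 -283.3   26.9]
1.2
```

View pics/top0.png

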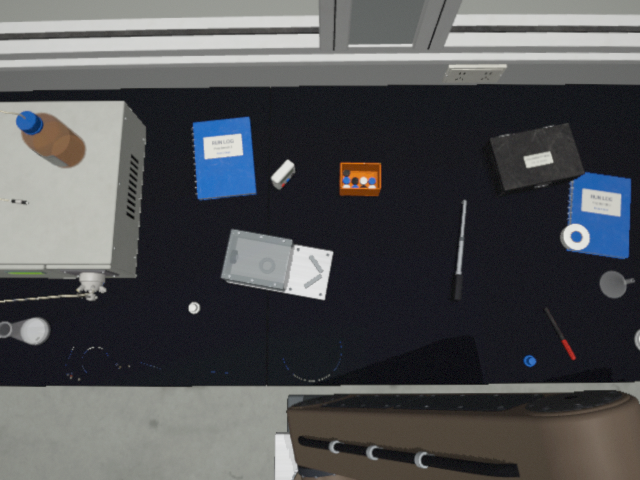

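View pics/side0.png

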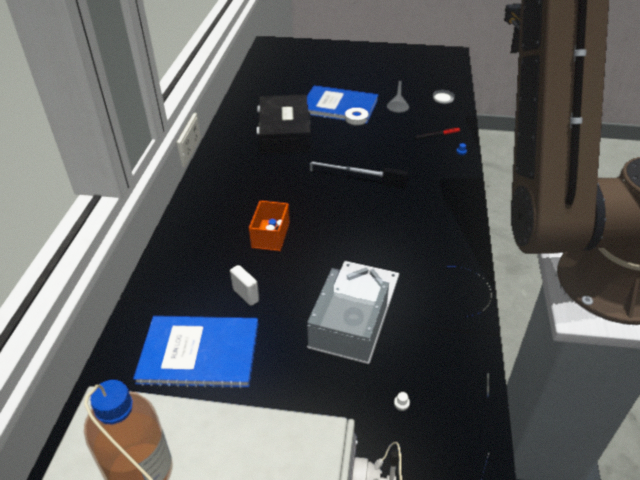

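The top view shows the guard at about (275,263) with its mouth facing right (world -y), the collar at about (267,266) under the roof, and the V on the landing at (313,270). The rod's handle is at (458,288) and its hook at (464,203). I'll zoom in.

```bash
python3 - <<'E'
import cv2
a=cv2.imread("pics/top0.png"); b=cv2.imread("pics/side0.png")
cv2.imwrite("pics/z1.png",cv2.resize(a[220:310,215:345],None,fx=6,fy=6,interpolation=cv2.INTER_CUBIC))
cv2.imwrite("pics/z2.png",cv2.resize(a[190:310,420:500],None,fx=5,fy=5,interpolation=cv2.INTER_CUBIC))
cv2.imwrite("pics/z3.png",cv2.resize(b[255:365,300:405],None,fx=5,fy=5,interpolation=cv2.INTER_CUBIC))
cv2.imwrite("pics/z4.png",cv2.resize(b[150:195,300:415],None,fx=6,fy=6,interpolation=cv2.INTER_CUBIC))
E
```

```text
(no output)
```

View pics/z1.png

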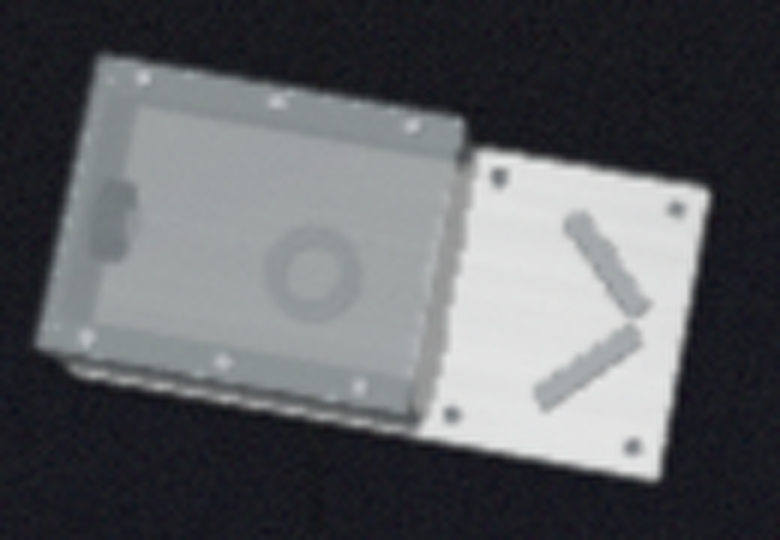

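View pics/z2.png

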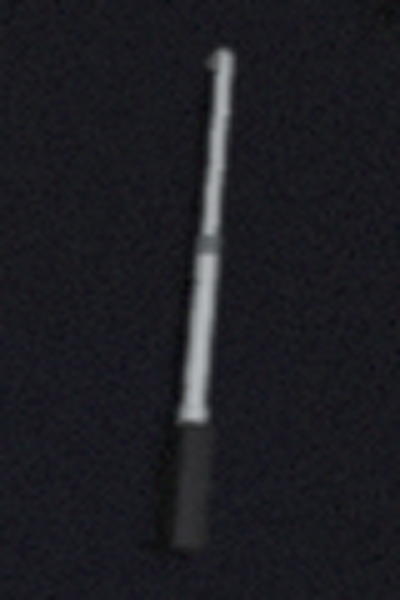

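View pics/z3.png

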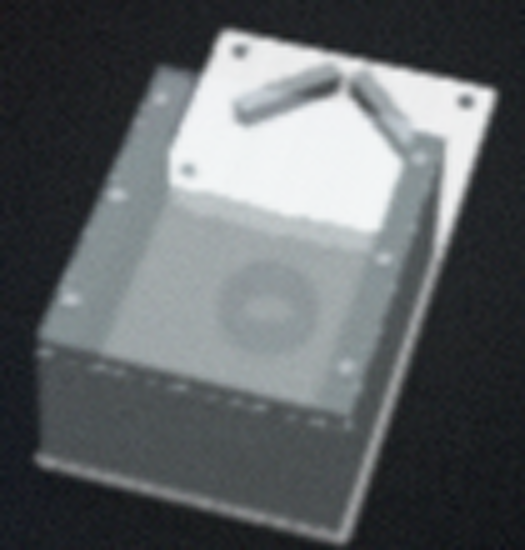

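View pics/z4.png

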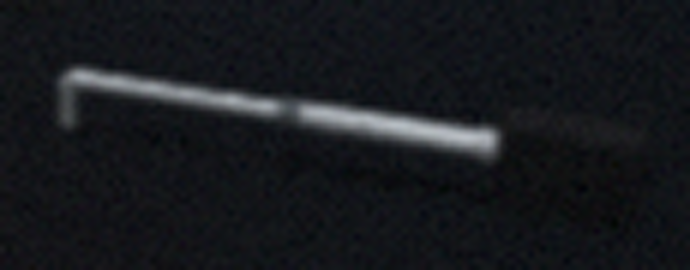

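```bash
cat > geo.py <<'E'
import numpy as np, pickle
def load():
    from cell import vision
    return {n:{k:v for k,v in vision.read_camera(n).items() if k!="pixels"} for n in ("top","side")}
def proj(c,X):
    X=np.atleast_2d(X); p=X@np.array(c["R"]).T+np.array(c["t"]); s=p[:,:2]/p[:,2:]
    r2=(s**2).sum(1,keepdims=True); s=s*(1+c["k1"]*r2); K=np.array(c["intrinsics"])
    return s*[K[0,0],K[1,1]]+K[:2,2]
def atz(c,uv,z):
    K=np.array(c["intrinsics"]); s=(np.array(uv,float)-K[:2,2])/[K[0,0],K[1,1]]; d=s.copy()
    for _ in range(20): s=d/(1+c["k1"]*(s@s))
    R=np.array(c["R"]); o=-R.T@np.array(c["t"]); v=R.T@np.r_[s,1]
    return o+v*(z-o[2])/v[2]
def un(p,sc,off): return (np.array(p)+.5)/sc-.5+np.array(off)
def frame(q,P):
    c,s=np.cos(q[2]),np.sin(q[2]); P=np.atleast_2d(P)
    return np.c_[q[0]+c*P[:,0]-s*P[:,1], q[1]+s*P[:,0]+c*P[:,1], P[:,2]]
E
python3 - <<'E'
from geo import *
from scipy.optimize import least_squares
C=load(); pickle.dump(C,open("cams.pkl","wb"))
T=[((710,186),(62,-100,6)),((662,482),(-62,-100,6)),((100,55),(62,150,79)),((36,347),(-62,150,79)),((467,118),(62,0,79)),((415,428),(-62,0,79))]
S=[((222,28),(62,-100,6)),((497,92),(-62,-100,6)),((40,345),(62,150,79)),((350,420),(-62,150,79)),((160,68),(62,0,79)),((445,140),(-62,0,79)),((38,460),(62,150,6)),((348,540),(-62,150,6))]
def res(q,w="ts"):
    r=[]
    if "t" in w: r+=[proj(C["top"],frame(q,P))[0]-un(u,6,(215,220)) for u,P in T]
    if "s" in w: r+=[proj(C["side"],frame(q,P))[0]-un(u,5,(300,255)) for u,P in S]
    return np.ravel(r)
for w in ("t","s","ts"):
    f=least_squares(res,[540,120,-.1],args=(w,),loss="soft_l1"); print(w,f.x.round(3),np.round(f.fun,1).reshape(-1,2).tolist())
q=f.x
def loc(X): 
    c,s=np.cos(q[2]),np.sin(q[2]); d=X[:2]-q[:2]; return np.round([c*d[0]+s*d[1],-s*d[0]+c*d[1]],1)
for n,u in (("top",un((313,275),6,(215,220))),("side",un((267,305),5,(300,255)))):
    X=atz(C[n],u,20); print(n,"collar",X.round(1),loc(X))
for n,l in (("top",[((193,422),44),((188,548),44),((224,50),29)]),):
    for u,z in l: print(atz(C[n],un(u,5,(420,190)),z).round(1))
for u,z in [((68,128),0),((66,76),29),((645,137),44),((500,108),44),((495,155),20)]: print("side",atz(C["side"],un(u,6,(300,150)),z).round(1))
E
```

```text
t [ 5.46669e+02  1.21677e+02 -1.80000e-01] [[0.3, 0.7], [-0.0, -0.2], [0.1, -0.2], [0.1, 1.6], [0.2, -0.3], [-0.7, -1.0]]
s [ 5.46702e+02  1.25672e+02 -1.85000e-01] [[0.2, 0.7], [-0.1, 0.0], [-1.7, -1.1], [1.5, 0.2], [-1.0, -0.4], [2.0, -1.3], [-0.3, 0.5], [0.0, 0.6]]
ts [ 5.46739e+02  1.23730e+02 -1.84000e-01] [[-0.4, 0.8], [-1.0, -0.1], [-0.6, -0.4], [-0.8, 1.4], [-0.6, -0.3], [-1.7, -1.0], [0.2, 0.1], [-0.1, -0.6], [-1.5, -1.9], [1.7, -0.7], [-0.9, -1.1], [2.0, -2.0], [-0.2, -0.3], [0.2, -0.2]]
top collar [553.  178.2  20. ] [-3.8 54.7]
side collar [554.  183.7  20. ] [-3.8 60.3]
[ 524. -290.   44.]
[ 462.9 -284.1   44. ]
[ 715.2 -321.    29. ]
side [ 714.1 -320.5    0. ]
side [ 714.1 -318.7   29. ]
side [ 462.4 -283.9   44. ]
side [ 524.2 -297.1   44. ]
side [ 524.8 -296.3   20. ]
```

```bash
cat > to.py <<'E'
# usage: to.py x y z yawdeg  -> shift in tool axes & turn ; also g-frame report
import sys, numpy as np
from scipy.spatial.transform import Rotation as Ro
from cell import env
s=env.state(); R=Ro.from_euler("xyz",s["tcp_rot"]).as_matrix()
a=[float(v) for v in sys.argv[1:]]
d=R.T@(np.array(a[:3])-s["eef_pos"])
yaw=np.degrees(s["tcp_rot"][2]); t=-((a[3]-yaw+90)%180-90) if len(a)<5 else -(a[3]-yaw)
print("t",s["t"],"pos",s["eef_pos"].round(1),"rot",np.degrees(s["tcp_rot"]).round(2),"F",s["ft_force"].round(2),"M",s["moment"].round(3),"open",round(s["opening"],3),"j6",round(s["joints"][5],2))
print("shift",d.round(1),"turn",round(t,1))
E
python3 to.py 494.5 -288.5 100 -98
```

```text
t 1.3 pos [ 179.8 -598.6  214.7] rot [ 1.800e+02 -1.000e-02 -7.328e+01] F [0.36 0.63 0.05] M [ 0.003 -0.014 -0.071] open 1.001 j6 -0.11
shift [-206.5 -390.6  114.6] turn 24.7
```

```bash
python3 -m pendant '[[-15,-28,5,2],[-41,-78,20,5],[-67,-128,35,8],[-93,-178,50,11],[-119,-228,65,14],[-145,-278,80,17],[-171,-328,95,21],[-195,-370,110,24.7]]' 0; python3 -m pendant '[[-5,-10,3,0],[-12,-21,5,0],[-12,-21,5,0]]'; python3 to.py 494.5 -288.5 60 -98
```

```text
t: 2.3
eef_pos: [479.5, -303.9, 104.3]
tcp_rot: [-3.141, -0.0, -1.712]
ft_force: [-0.5, -0.6, 0.5]
opening: 1.002
t: 2.68
eef_pos: [502.2, -295.6, 99.5]
tcp_rot: [-3.141, -0.001, -1.712]
ft_force: [0.0, 0.6, -0.6]
opening: 1.0
t 2.675 pos [ 502.2 -295.6   99.5] rot [-1.7994e+02 -4.0000e-02 -9.8070e+01] F [ 0.02  0.65 -0.58] M [0.018 0.068 0.044] open 1.0 j6 1.07
shift [-6.   8.7 39.5] turn -0.1
```

```bash
python3 -m pendant '[[-6,8.7,20,0],[-6,8.7,45,0],[-6,8.7,65,0],[-6,8.7,80,0],[-6,8.7,88.5,0],[-6,8.7,88.5,0]]' 0; python3 to.py 494.5 -288.5 11 -98; python3 - <<'E'
from cell import vision
import cv2
for n,s in (("top",(slice(190,310),slice(400,520))),("side",(slice(120,230),slice(280,440)))):
    p=vision.read_camera(n)["pixels"][:,:,::-1]; cv2.imwrite(f"pics/{n}1.png",cv2.resize(p[s],None,fx=5,fy=5,interpolation=cv2.INTER_CUBIC))
E
```

```text
t: 3.42
eef_pos: [494.3, -288.7, 10.8]
tcp_rot: [-3.141, -0.0, -1.712]
ft_force: [-0.8, -0.3, 1.1]
opening: 0.998
t 3.425 pos [ 494.3 -288.7   10.8] rot [-1.7997e+02 -3.0000e-02 -9.8080e+01] F [-0.79 -0.26  1.06] M [ 0.081 -0.007  0.002] open 0.998 j6 1.07
shift [-0.3 -0.1 -0.2] turn -0.1
```

View pics/side1.png

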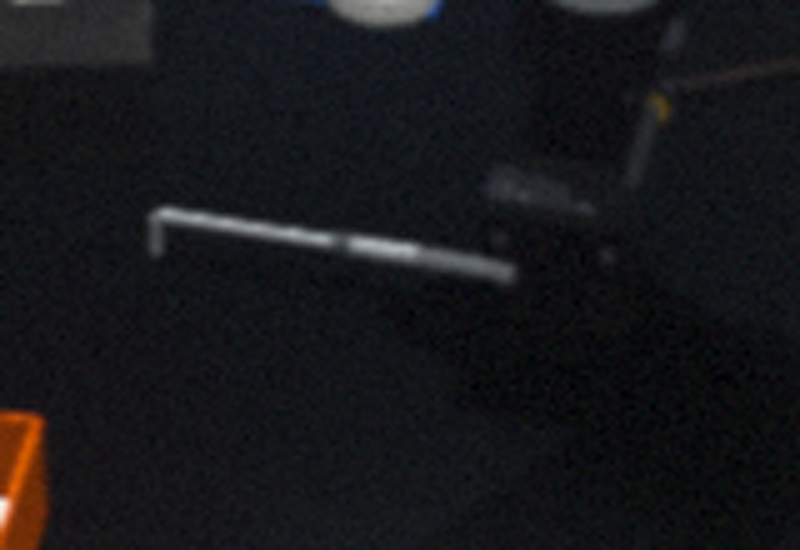

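View pics/top1.png

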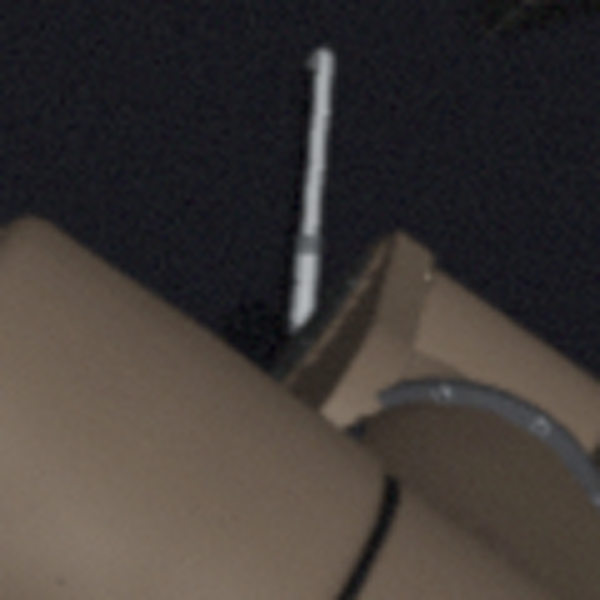

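Both views show the rod undisturbed, with its hook at (324,50) in the top crop and (155,215) in the side crop. I'll close the gripper.

```bash
python3 -m pendant '[[0,0,0,0],[0,0,0,0],[0,0,0,0],[0,0,0,0],[0,0,0,0],[0,0,0,0],[0,0,0,0],[0,0,0,0]]' 1; python3 to.py 494.5 -288.5 11 -98
```

```text
t: 4.53
eef_pos: [494.7, -288.8, 11.4]
tcp_rot: [-3.14, -0.001, -1.712]
ft_force: [0.8, -0.2, 0.2]
opening: 0.216
t 4.525 pos [ 494.7 -288.8   11.4] rot [-1.7991e+02 -6.0000e-02 -9.8070e+01] F [ 0.77 -0.16  0.18] M [0.063 0.03  0.019] open 0.216 j6 1.07
shift [-0.3  0.3  0.4] turn -0.1
```

```bash
python3 -m pendant '[[0,0,-2,0],[0,0,-8,0],[0,0,-18,0],[0,0,-28,0],[0,0,-40,0],[0,0,-50,0],[0,0,-60,0],[0,0,-60,0]]'; python3 to.py 497 -130 70 -10.5 1;  python3 - <<'E'
from cell import vision
import cv2
for n,s in (("top",(slice(190,310),slice(400,520))),("side",(slice(90,200),slice(280,440)))):
    p=vision.read_camera(n)["pixels"][:,:,::-1]; cv2.imwrite(f"pics/{n}2.png",cv2.resize(p[s],None,fx=5,fy=5,interpolation=cv2.INTER_CUBIC))
E
```

```text
t: 5.52
eef_pos: [494.9, -288.9, 72.3]
tcp_rot: [-3.139, -0.002, -1.712]
ft_force: [0.1, -0.0, -1.1]
opening: 0.191
t 5.525 pos [ 494.9 -288.9   72.3] rot [-1.7984e+02 -1.0000e-01 -9.8070e+01] F [ 0.1  -0.04 -1.07] M [ 0.078  0.113 -0.019] open 0.191 j6 1.07
shift [-157.6   20.3    2. ] turn -87.6
```

View pics/side2.png

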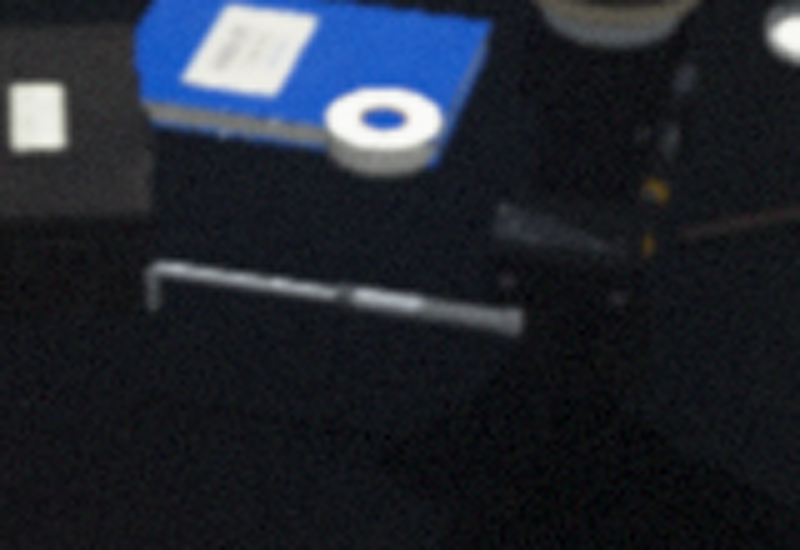

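```bash
python3 -m pendant '[[-2,0,0,-2],[-8,1,0,-6],[-18,2,0,-12],[-29,3,0,-18],[-40,5,0,-24],[-51,6,0,-30],[-62,8,0,-36],[-72,9,0,-41]]'; python3 to.py 497 -130 65 -10.5 1
```

```text
t: 6.62
eef_pos: [495.6, -215.5, 70.9]
tcp_rot: [-3.141, -0.001, -0.991]
ft_force: [0.1, -0.7, -1.8]
opening: 0.19
t 6.625 pos [ 495.6 -215.5   70.9] rot [-1.7999e+02 -6.0000e-02 -5.6800e+01] F [ 0.06 -0.69 -1.85] M [-0.01   0.066 -0.042] open 0.19 j6 0.46
shift [-70.8 -48.    5.9] turn -46.3
```

```bash
python3 -m pendant '[[-8,-5,0,-5],[-18,-12,1,-11],[-29,-19,2,-18],[-40,-27,3,-25],[-50,-34,4,-32],[-59,-40,5,-39],[-67,-45,6,-44],[-70.8,-48,6,-46.3]]'; python3 -m pendant '[[0,0,0,0],[0,0,0,0]]';python3 to.py 497 -130 46 -10.5 1;  python3 - <<'E'
from cell import vision
import cv2
for n,s in (("top",(slice(210,310),slice(215,345))),("side",(slice(180,360),slice(280,440)))):
    p=vision.read_camera(n)["pixels"][:,:,::-1]; cv2.imwrite(f"pics/{n}3.png",p[s] if 0 else cv2.resize(p[s],None,fx=(6 if n=="top" else 3.3),fy=(6 if n=="top" else 3.3),interpolation=cv2.INTER_CUBIC)); cv2.imwrite(f"pics/{n}3full.png",p)
E
```

```text
t: 7.62
eef_pos: [496.8, -129.5, 64.6]
tcp_rot: [3.141, -0.0, -0.18]
ft_force: [0.2, 0.3, -1.3]
opening: 0.188
t: 7.88
eef_pos: [496.9, -129.7, 64.5]
tcp_rot: [3.141, -0.0, -0.181]
ft_force: [-0.0, 0.8, -1.3]
opening: 0.19
t 7.875 pos [ 496.9 -129.7   64.5] rot [ 1.7997e+02 -2.0000e-02 -1.0390e+01] F [-0.03  0.78 -1.3 ] M [-0.096 -0.088  0.05 ] open 0.19 j6 -0.2
shift [ 0.1  0.3 18.5] turn 0.1
```

View pics/top3.png

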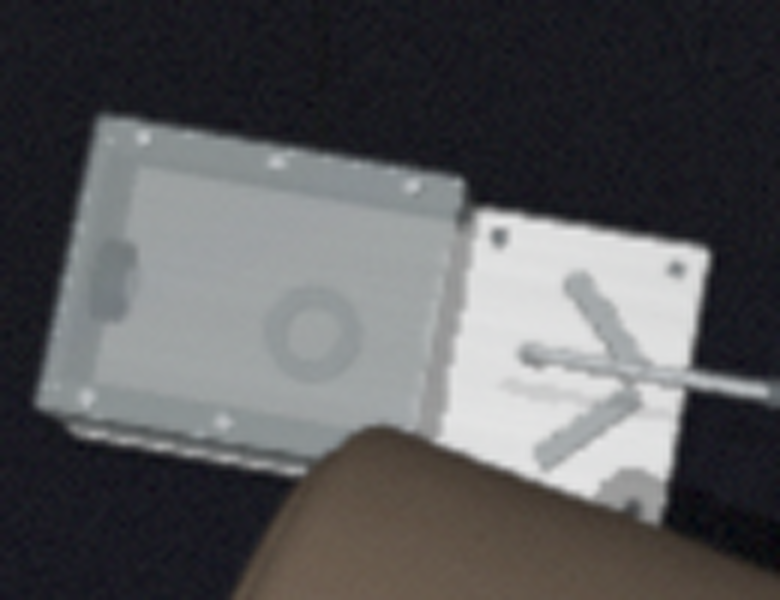

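View pics/side3.png

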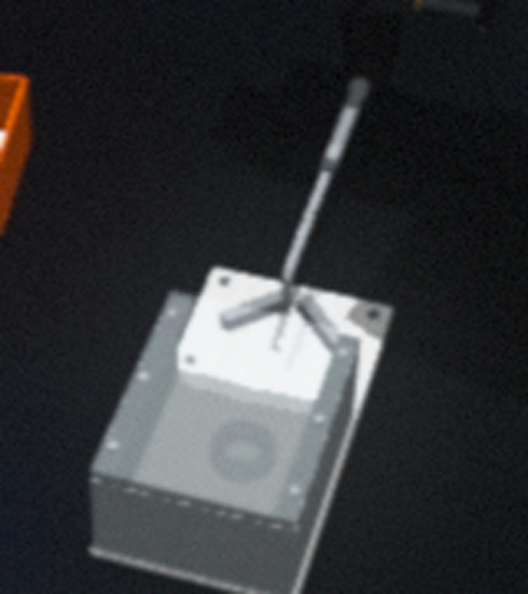

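```bash
python3 - <<'E'
import cv2
from geo import *
C=pickle.load(open("cams.pkl","rb"))
b=cv2.imread("pics/side3full.png"); cv2.imwrite("pics/z5.png",cv2.resize(b[255:310,340:410],None,fx=10,fy=10,interpolation=cv2.INTER_CUBIC))
H=np.array([496.9,-129.7]); a=np.radians(79.6); d=np.array([np.cos(a),np.sin(a)])
for u in ((519,352),(531,353)):
    X=atz(C["top"],un(u,6,(215,210)),80); v=X[:2]-H; print(X.round(1),"along",v@d,"side",v@[d[1],-d[0]])
for L in (218,222,226):
    for z in (54,80): print(L,z,[ (n,proj(C[n],[*(H+d*L),z])[0].round(1).tolist()) for n in C])
E
```

```text
[536.5  90.2  80. ] along 223.46525479966888 side -0.7198610295592462
[536.1  85.5  80. ] along 218.73382548059237 side -0.2987001745724686
218 54 [('top', [303.8, 269.9]), ('side', [366.6, 269.4])]
218 80 [('top', [303.4, 268.3]), ('side', [367.1, 260.4])]
222 54 [('top', [302.2, 269.6]), ('side', [366.1, 270.7])]
222 80 [('top', [301.7, 268.1]), ('side', [366.6, 261.7])]
226 54 [('top', [300.6, 269.3]), ('side', [365.6, 272.0])]
226 80 [('top', [300.1, 267.8]), ('side', [366.1, 263.0])]
```

View pics/z5.png

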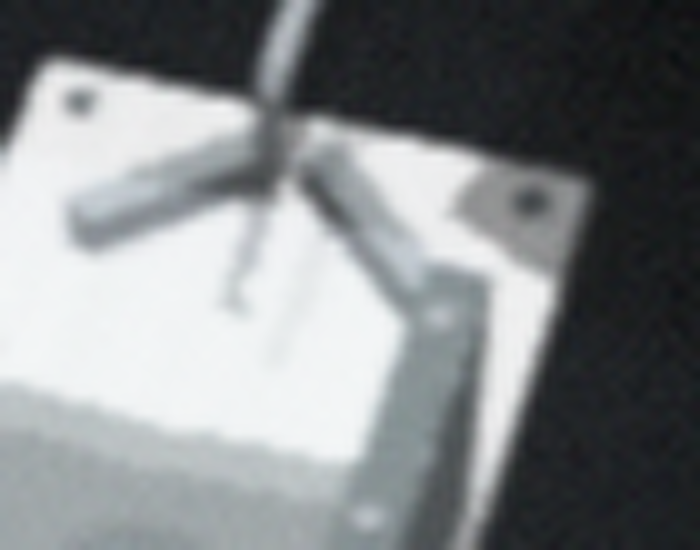

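```bash
python3 - <<'E'
from geo import *
C=pickle.load(open("cams.pkl","rb"))
for u,z in (((270,188),54),((272,105),82)): print(atz(C["side"],un(u,10,(340,255)),z).round(1))
E
python3 -m pendant '[[0,0,4,0],[0,0,10,0],[0,0,16,0],[0,0,18.5,0]]'
python3 - <<'E'
from cell import vision
import cv2
for n,s in (("top",(slice(240,300),slice(275,345))),("side",(slice(250,310),slice(340,410)))):
    p=vision.read_camera(n)["pixels"][:,:,::-1]; cv2.imwrite(f"pics/{n}4.png",cv2.resize(p[s],None,fx=10,fy=10,interpolation=cv2.INTER_CUBIC))
E
```

```text
[535.4  96.2  54. ]
[535.9 100.4  82. ]
t: 8.48
eef_pos: [496.7, -129.7, 45.4]
tcp_rot: [3.141, 0.0, -0.181]
ft_force: [-0.5, -0.1, -1.7]
opening: 0.187
```

View pics/top4.png

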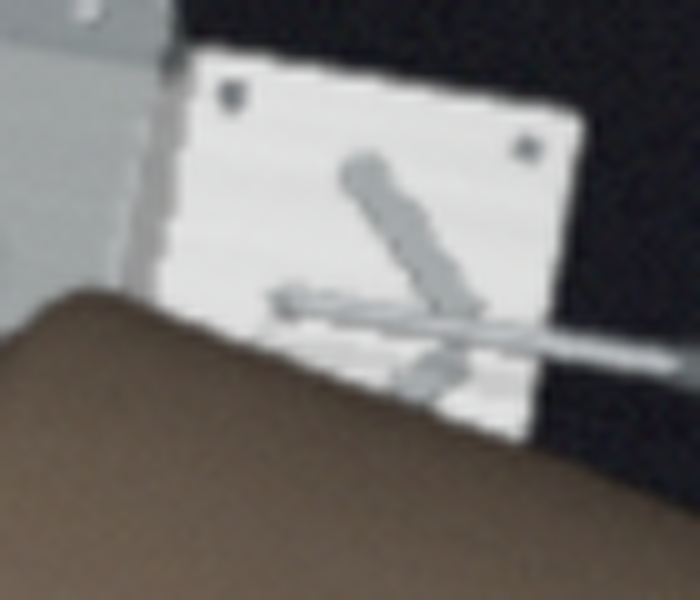

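View pics/side4.png

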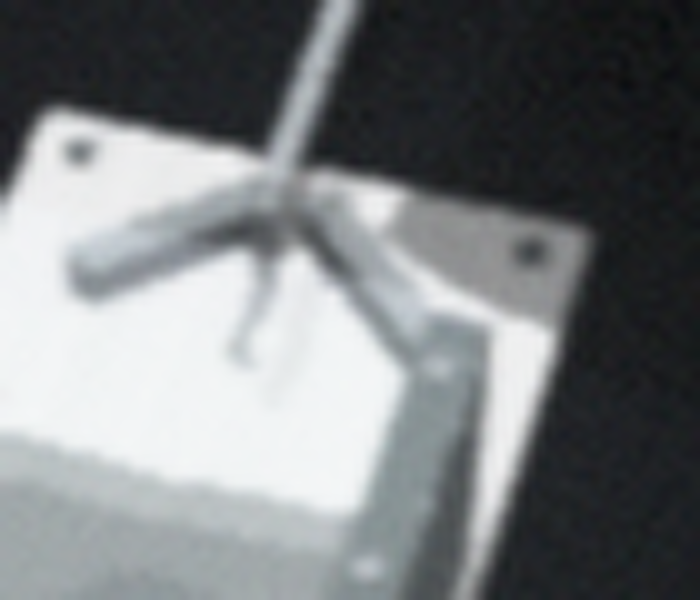

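```bash
python3 - <<'E'
from geo import *
C=pickle.load(open("cams.pkl","rb"))
H=np.array([496.7,-129.7]); a=np.radians(79.6); d=np.array([np.cos(a),np.sin(a)])
X=atz(C["top"],un((270,298),10,(275,240)),61);v=X[:2]-H; print(X, v@d, v@[d[1],-d[0]])
for u in ((313,275),): print(atz(C["top"],un(u,6,(215,220)),20), "bore left/right",atz(C["top"],un((287,272),6,(215,220)),20),atz(C["top"],un((338,277),6,(215,220)),20))
E
python3 to.py 513 -39 46 -10.5
```

```text
[536.57938191  89.92303208  61.        ] 223.21394062831334 -0.4219397052030102
[552.99562773 178.23747783  20.        ] bore left/right [554.34734594 189.05132593  20.        ] [552.06681683 167.85012905  20.        ]
t 8.575 pos [ 496.7 -129.7   45.7] rot [ 1.7997e+02  2.0000e-02 -1.0380e+01] F [-0.61 -0.47 -1.37] M [-0.075 -0.102  0.01 ] open 0.186 j6 -0.2
shift [ -0.4 -92.1  -0.4] turn 0.1
```

```bash
python3 -m pendant '[[0,-5,0,0],[0,-17,0,0],[0,-32,0,0],[0,-48,0,0],[0,-63,0,0],[0,-78,0,0],[0,-89,0,0],[0,-93,0,0]]'; python3 -m pendant '[[0,0,0,0]]'; python3 to.py 513.5 -38.2 45 -10.5
python3 - <<'E'
from cell import vision
import cv2
for n,s in (("top",(slice(220,310),slice(215,345))),("side",(slice(255,365),slice(300,405)))):
    p=vision.read_camera(n)["pixels"][:,:,::-1]; cv2.imwrite(f"pics/{n}5.png",cv2.resize(p[s],None,fx=6 if n=="top" else 5,fy=6 if n=="top" else 5,interpolation=cv2.INTER_CUBIC))
E
```

```text
t: 9.57
eef_pos: [513.6, -37.5, 45.6]
tcp_rot: [3.141, 0.0, -0.181]
ft_force: [0.5, -0.4, -2.7]
opening: 0.189
t: 9.7
eef_pos: [513.6, -37.4, 45.6]
tcp_rot: [3.141, 0.0, -0.18]
ft_force: [0.2, -0.4, -2.3]
opening: 0.188
t 9.7 pos [513.6 -37.4  45.6] rot [ 1.7997e+02  2.0000e-02 -1.0330e+01] F [ 0.16 -0.41 -2.29] M [-0.137 -0.048 -0.012] open 0.188 j6 -0.02
shift [0.  0.8 0.6] turn 0.2
```

View pics/top5.png

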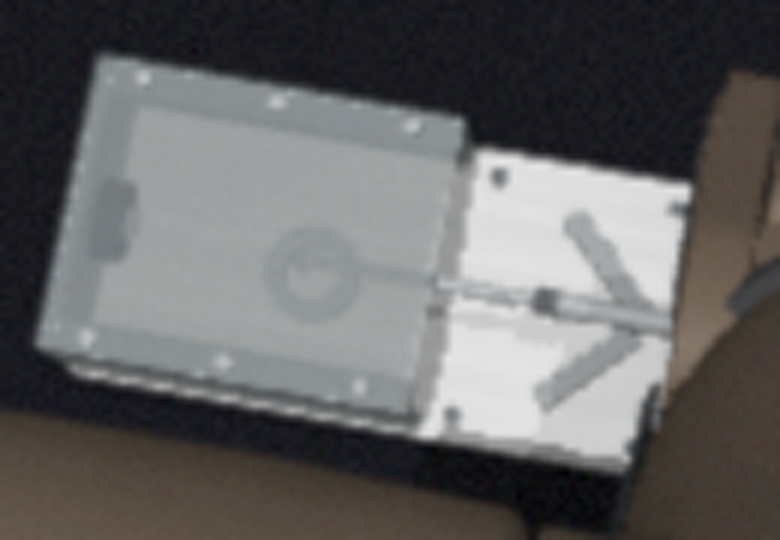

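View pics/side5.png

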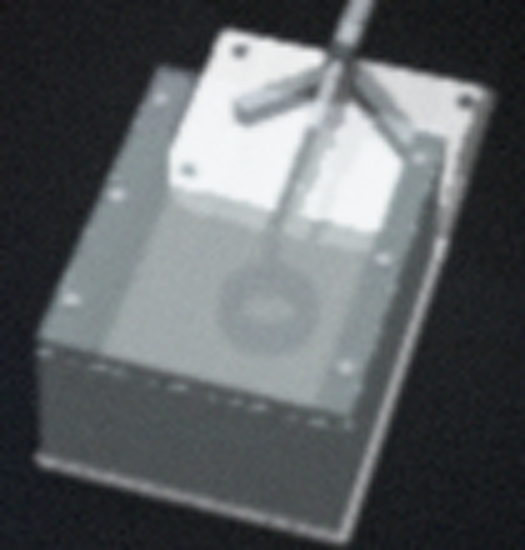

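```bash
python3 - <<'E'
import cv2, numpy as np
a=cv2.imread("pics/top5.png"); b=cv2.imread("pics/side5.png")
def st(x): 
    g=cv2.cvtColor(x,cv2.COLOR_BGR2GRAY).astype(float); lo,hi=np.percentile(g,2),np.percentile(g,98); return np.clip((g-lo)/(hi-lo)*255,0,255).astype(np.uint8)
A=cv2.resize(st(a[200:340,230:430]),(600,420),interpolation=cv2.INTER_CUBIC)
B=cv2.resize(st(b[220:380,190:350]),(420,420),interpolation=cv2.INTER_CUBIC)[:,:200+0 or 420]
cv2.imwrite("pics/e5a.png",A); cv2.imwrite("pics/e5b.png",B)
from geo import *
C=pickle.load(open("cams.pkl","rb"))
H=np.array([513.6,-37.4]); an=np.radians(79.6); d=np.array([np.cos(an),np.sin(an)])
for z,L in ((61,223.2),(61,220.2),(35,220.2)): print(z,L,proj(C["top"],[*(H+d*L),z])[0], (proj(C["top"],[*(H+d*L),z])[0]-[215,220])*6+2.5,(proj(C["side"],[*(H+d*L),z])[0]-[300,255])*5+2)
E
```

```text
61 223.2 [263.2852078 262.559497 ] [292.21124682 257.85698202] [270.60324195 232.87275642]
61 220.2 [264.50529987 262.77107009] [299.53179925 259.12642056] [272.70616725 227.39798742]
35 220.2 [265.70308991 264.37997107] [306.71853948 268.77982643] [270.77300124 271.65724612]
```

View pics/e5a.png

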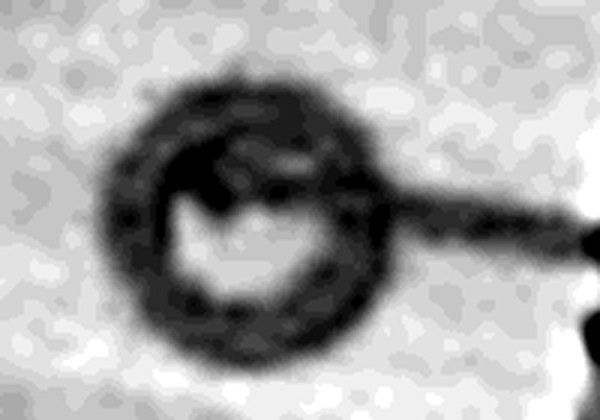

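View pics/e5b.png

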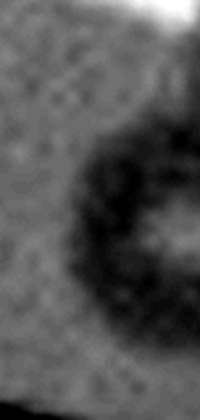

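```bash
python3 -m pendant '[[0,0.5,3,0],[0,0.5,7,0],[0,0.5,11,0],[0,0.5,14,0],[0,0.5,16,0],[0,0.5,18,0],[0,0.5,20,0],[0,0.5,20,0]]'; python3 to.py 513.5 -38.2 20 -10.5
```

```text
t: 10.8
eef_pos: [513.4, -38.2, 25.5]
tcp_rot: [3.141, 0.001, -0.181]
ft_force: [-0.2, 1.0, -1.5]
opening: 0.187
t 10.8 pos [513.4 -38.2  25.5] rot [ 1.7997e+02  3.0000e-02 -1.0350e+01] F [-0.25  0.95 -1.47] M [-0.158 -0.109  0.041] open 0.187 j6 -0.02
shift [ 0.1 -0.   5.5] turn 0.1
```

```bash
python3 -m pendant '[[0,0,1,0],[0,0,2,0],[0,0,3,0],[0,0,4,0],[0,0,5,0],[0,0,5,0]]'; python3 to.py 513.5 -38.2 20 -10.5
python3 - <<'E'
from cell import vision
import cv2
for n,s in (("top",(slice(220,310),slice(215,345))),("side",(slice(255,365),slice(300,405)))):
    p=vision.read_camera(n)["pixels"][:,:,::-1]; p=cv2.resize(p[s],None,fx=6 if n=="top" else 5,fy=6 if n=="top" else 5,interpolation=cv2.INTER_CUBIC); cv2.imwrite(f"pics/{n}6.png",p)
    import numpy as np
    c=p[200:340,230:430] if n=="top" else p[220:380,190:350]
    g=cv2.cvtColor(c,cv2.COLOR_BGR2GRAY).astype(float); lo,hi=np.percentile(g,[2,97]); cv2.imwrite(f"pics/e6{n}.png",cv2.resize(np.clip((g-lo)/(hi-lo)*255,0,255).astype(np.uint8),None,fx=3,fy=3))
E
```

```text
t: 11.55
eef_pos: [513.4, -38.2, 20.4]
tcp_rot: [3.141, 0.001, -0.181]
ft_force: [0.5, -0.0, -2.3]
opening: 0.189
t 11.55 pos [513.4 -38.2  20.4] rot [ 1.7997e+02  4.0000e-02 -1.0350e+01] F [ 0.45 -0.05 -2.27] M [-0.049 -0.09   0.042] open 0.189 j6 -0.02
shift [ 0.1 -0.   0.4] turn 0.1
```

View pics/e6top.png

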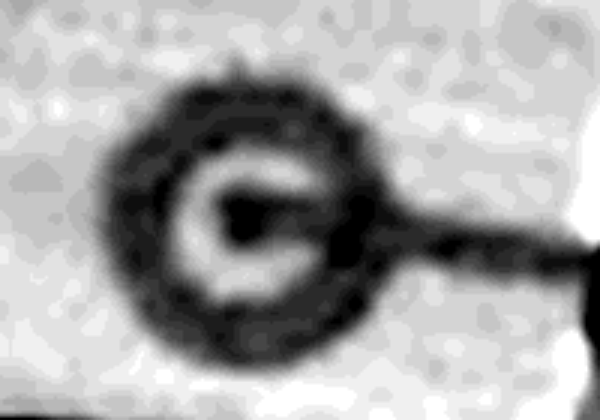

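View pics/e6side.png

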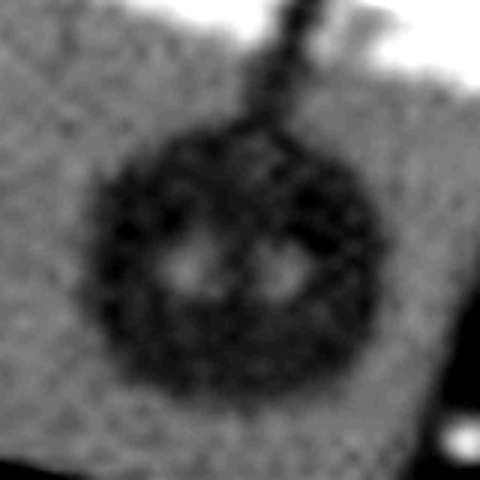

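```bash
python3 - <<'E'
from geo import *
C=pickle.load(open("cams.pkl","rb"))
q=np.array([546.67,121.7,-.182])
def loc(X):
    c,s=np.cos(q[2]),np.sin(q[2]); d=X[:2]-q[:2]; return np.round([c*d[0]+s*d[1],-s*d[0]+c*d[1]],1)
for u in ((637,322),(576,218),(545,405),(648,305),(638,328)): print(u,loc(atz(C["top"],un(u,6,(215,220)),18)))
print(loc(atz(C["top"],un((313,275),6,(215,220)),20)))
E
python3 -m pendant '[[0,1,0,0],[0,3.5,0,0],[0,6,0,0],[0,8,0,0],[0,9.5,0,0],[0,11,0,0],[0,12.5,0,0],[0,14,0,0]]'; python3 to.py 513.5 -38.2 20 -10.5
```

```text
(637, 322) [  0.1 -78.9]
(576, 218) [ 38.6 -46.4]
(545, 405) [-40.3 -47.5]
(648, 305) [  7.8 -82.2]
(638, 328) [ -2.3 -79.7]
[-4.  56.7]
t: 12.65
eef_pos: [510.9, -52.0, 20.5]
tcp_rot: [3.141, 0.001, -0.181]
ft_force: [-0.6, 1.2, -1.6]
opening: 0.189
t 12.65 pos [510.9 -52.   20.5] rot [ 1.7997e+02  3.0000e-02 -1.0350e+01] F [-0.58  1.17 -1.57] M [-0.028 -0.074 -0.086] open 0.189 j6 -0.05
shift [  0.1 -14.    0.5] turn 0.2
```

```bash
python3 -m pendant '[[0.3,3,0,0],[1,8,0,0],[1.6,14,0,0],[2.4,20,0,0],[3,26,0,0],[3.6,32,0,0],[4,37,0,0],[4,40,0,0]]'; python3 to.py 513.5 -38.2 20 -10.5
python3 - <<'E'
from cell import vision
import cv2
for n,s in (("top",(slice(220,310),slice(215,345))),("side",(slice(245,355),slice(300,405)))):
    p=vision.read_camera(n)["pixels"][:,:,::-1]; p=cv2.resize(p[s],None,fx=6 if n=="top" else 5,fy=6 if n=="top" else 5,interpolation=cv2.INTER_CUBIC); cv2.imwrite(f"pics/{n}7.png",p)
E
```

```text
t: 13.65
eef_pos: [507.6, -92.4, 20.5]
tcp_rot: [3.141, 0.001, -0.181]
ft_force: [0.6, 0.1, -1.4]
opening: 0.188
t 13.65 pos [507.6 -92.4  20.5] rot [ 1.7997e+02  3.0000e-02 -1.0370e+01] F [ 0.59  0.1  -1.42] M [ 0.007 -0.125 -0.022] open 0.188 j6 -0.13
shift [ -4.  -54.4   0.5] turn 0.1
```

View pics/side7.png

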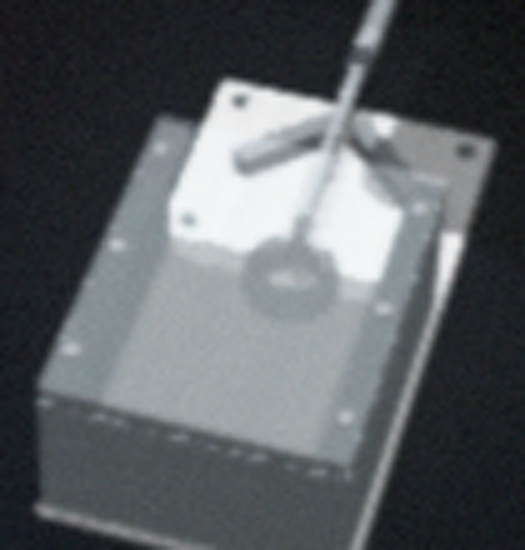

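View pics/top7.png

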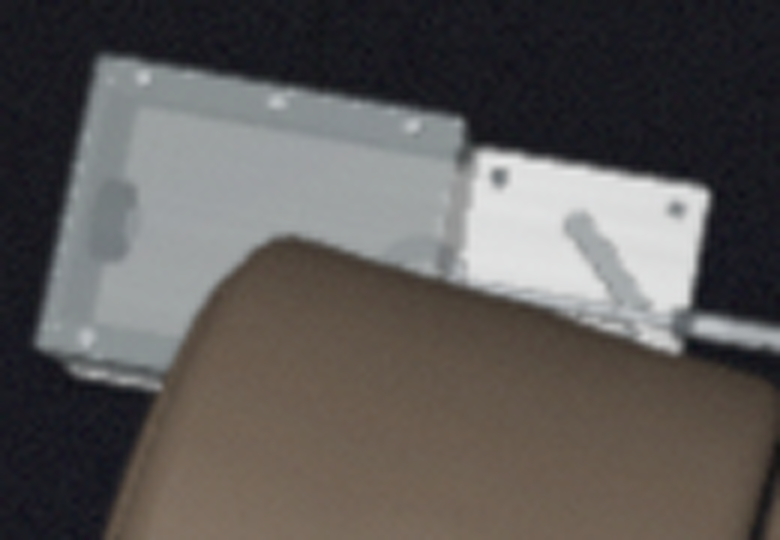

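```bash
python3 -m pendant '[[0,3,0,0],[0,9,0,0],[0,16,0,0],[0,24,0,0],[0,32,0,0],[0,40,0,0],[0,46,0,0],[0,50,0,0]]'; python3 -m pendant '[[0,0.6,0,0],[0,1.2,0,0],[0,1.8,0,0],[0,2.4,0,0]]';python3 to.py 513.5 -38.2 20 -10.5
```

```text
t: 14.75
eef_pos: [498.5, -142.0, 20.5]
tcp_rot: [3.141, 0.0, -0.181]
ft_force: [0.3, 0.5, -1.1]
opening: 0.185
t: 15.25
eef_pos: [498.2, -144.3, 20.5]
tcp_rot: [3.141, 0.0, -0.181]
ft_force: [0.1, 0.5, -1.1]
opening: 0.187
t 15.25 pos [ 498.2 -144.3   20.5] rot [ 1.7997e+02  2.0000e-02 -1.0370e+01] F [ 0.12  0.5  -1.11] M [-0.029 -0.084  0.059] open 0.187 j6 -0.23
shift [  -4.  -107.1    0.5] turn 0.1
```

```bash
python3 - <<'E'
from cell import vision
import cv2
for n,s in (("side",(slice(245,325),slice(320,410))),):
    p=vision.read_camera(n)["pixels"][:,:,::-1]; p=cv2.resize(p[s],None,fx=7,fy=7,interpolation=cv2.INTER_CUBIC); cv2.imwrite(f"pics/{n}8.png",p)
E
```

```text
(no output)
```

View pics/side8.png

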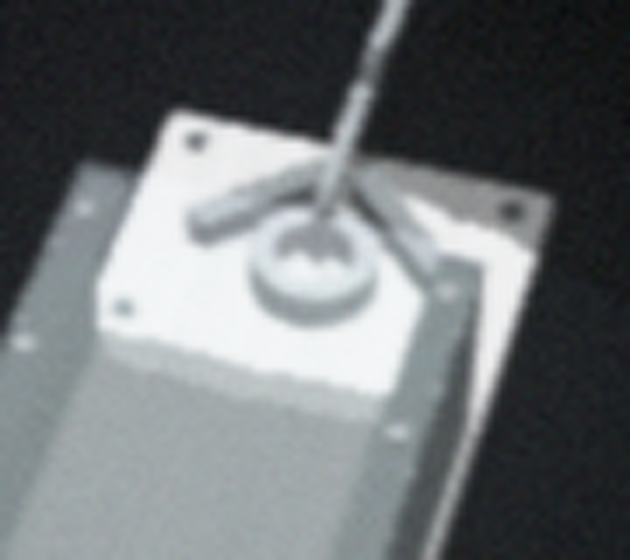

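```bash
python3 -m pendant '[[0,0.6,0,0],[0,1.2,0,0],[0,1.8,0,0],[0,2.4,0,0],[0,3,0,0],[0,3.6,0,0],[0,4.2,0,0]]';python3 -m pendant '[[0,0.4,0,0],[0,0.8,0,0],[0,1.2,0,0]]';python3 -m pendant '[[0,0.4,0,0],[0,0.8,0,0]]';
```

```text
t: 16.18
eef_pos: [497.4, -148.5, 20.5]
tcp_rot: [3.141, 0.0, -0.181]
ft_force: [0.5, 0.6, -1.5]
opening: 0.188
t: 16.55
eef_pos: [497.1, -149.7, 20.5]
tcp_rot: [3.141, 0.001, -0.181]
ft_force: [0.3, 1.1, -1.3]
opening: 0.188
t: 16.8
eef_pos: [497.0, -150.5, 20.5]
tcp_rot: [3.141, 0.0, -0.181]
ft_force: [0.1, -0.0, -2.4]
opening: 0.19
```

```bash
cat > chk.py <<'E'
# exit 1 if horizontal force along pull exceeds the limit
import sys; from cell import env; import numpy as np
s=env.state(); f=s["ft_force"]; p=f@[.18,.98,0]; print("pull",round(p,2),"lat",round(f@[.98,-.18,0],2)); sys.exit(p>float(sys.argv[1]))
E
python3 -m pendant '[[0,0.4,0,0],[0,0.8,0,0]]' && python3 chk.py 2.5 && python3 -m pendant '[[0,0.4,0,0],[0,0.8,0,0]]' && python3 chk.py 2.5 && python3 -m pendant '[[0,0.4,0,0],[0,0.8,0,0]]' && python3 chk.py 2.5 && python3 -m pendant '[[0,0.4,0,0],[0,0.8,0,0]]' && python3 chk.py 2.5
```

```text
t: 17.05
eef_pos: [496.8, -151.3, 20.5]
tcp_rot: [3.141, 0.001, -0.181]
ft_force: [0.5, 0.5, -1.4]
opening: 0.19
pull 0.58 lat 0.36False
```

```bash
sed -i 's/sys.exit(p>float(sys.argv\[1\]))/sys.exit(int(p>float(sys.argv[1])))/' chk.py
python3 -m pendant '[[0,0.4,0,0],[0,0.8,0,0]]' && python3 chk.py 2.5 && python3 -m pendant '[[0,0.4,0,0],[0,0.8,0,0]]' && python3 chk.py 2.5 && python3 -m pendant '[[0,0.4,0,0],[0,0.8,0,0]]' && python3 chk.py 2.5 && python3 -m pendant '[[0,0.4,0,0],[0,0.8,0,0]]' && python3 chk.py 2.5
```

```text
t: 17.3
eef_pos: [496.7, -152.1, 20.5]
tcp_rot: [3.141, 0.001, -0.181]
ft_force: [0.1, 1.0, -1.5]
opening: 0.188
pull 1.03 lat -0.08
t: 17.55
eef_pos: [496.5, -152.9, 20.5]
tcp_rot: [3.141, 0.001, -0.181]
ft_force: [0.3, 1.9, -0.9]
opening: 0.185
pull 1.93 lat -0.03
t: 17.8
eef_pos: [496.2, -153.2, 20.4]
tcp_rot: [-3.141, 0.001, -0.181]
ft_force: [1.4, 8.7, -1.8]
opening: 0.186
pull 8.78 lat -0.22
```

```bash
python3 -m pendant '[[0,0.4,0,0],[0,0.4,0,0]]'; python3 chk.py 3;python3 to.py 496.2 -153.2 20 -10.5
```

```text
t: 18.05
eef_pos: [496.1, -153.2, 20.3]
tcp_rot: [-3.141, 0.002, -0.182]
ft_force: [1.7, 5.6, -2.8]
opening: 0.189
pull 5.76 lat 0.68
t 18.05 pos [ 496.1 -153.2   20.3] rot [-1.7996e+02  9.0000e-02 -1.0410e+01] F [ 1.72  5.56 -2.82] M [ 0.898 -0.343 -0.08 ] open 0.189 j6 -0.25
shift [0.1 0.  0.3] turn 0.1
```

```bash
python3 -m pendant '[[0,0.55,0,0],[0,0.55,0,0],[0,0.55,0,0]]'; python3 chk.py 3; python3 - <<'E'
from cell import vision
import cv2
for n,s in (("side",(slice(245,325),slice(320,410))),):
    p=vision.read_camera(n)["pixels"][:,:,::-1]; p=cv2.resize(p[s],None,fx=7,fy=7,interpolation=cv2.INTER_CUBIC); cv2.imwrite(f"pics/{n}9.png",p)
E
python3 chk.py 3
```

```text
t: 18.42
eef_pos: [495.9, -153.1, 20.2]
tcp_rot: [-3.14, 0.002, -0.182]
ft_force: [1.5, 6.8, -2.0]
opening: 0.183
pull 6.91 lat 0.27
pull 5.65 lat 0.22
```

View pics/side9.png

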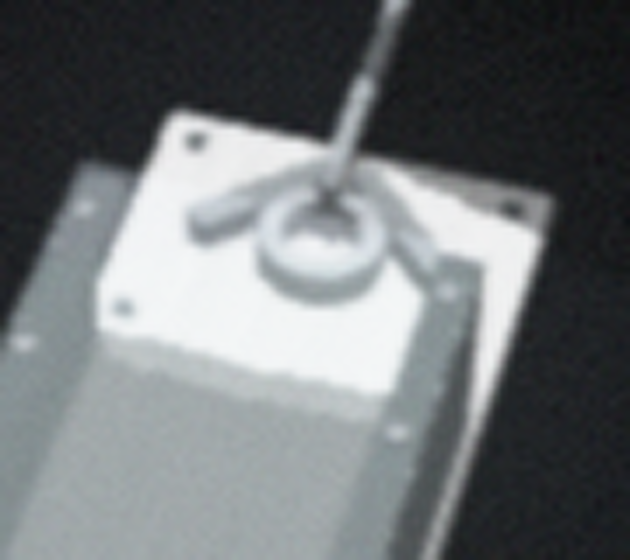

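```bash
python3 -m pendant '[[0.1,0.6,0,0],[0.1,0.7,0,0],[0.1,0.7,0,0]]'; python3 chk.py 3;  python3 -m pendant '[[0.1,0.7,0,0],[0.1,0.7,0,0]]'; python3 chk.py 3; python3 to.py 496.2 -153.2 20 -10.5
```

```text
t: 18.85
eef_pos: [495.8, -153.2, 20.1]
tcp_rot: [-3.14, 0.003, -0.182]
ft_force: [1.7, 7.6, -2.5]
opening: 0.19
pull 7.79 lat 0.33
t: 19.1
eef_pos: [495.7, -153.2, 20.0]
tcp_rot: [-3.139, 0.003, -0.183]
ft_force: [2.1, 8.2, -3.0]
opening: 0.185
pull 8.38 lat 0.57
t 19.1 pos [ 495.7 -153.2   20. ] rot [-179.84    0.18  -10.47] F [ 2.08  8.17 -2.99] M [ 1.195 -0.459 -0.206] open 0.185 j6 -0.25
shift [ 0.5 -0.1 -0. ] turn 0.0
```

```bash
python3 -m pendant '[[0.2,0.68,-0.1,0],[0.2,0.68,-0.1,0],[0.2,0.68,-0.1,0],[0.2,0.68,-0.1,0],[0.2,0.68,-0.1,0]]'; python3 chk.py 3;  python3 -m pendant '[[0.1,0.68,-0.1,0],[0.1,0.68,-0.1,0],[0.1,0.68,-0.1,0],[0.1,0.68,-0.1,0],[0.1,0.68,-0.1,0]]'; python3 chk.py 3; python3 to.py 496.2 -153.2 20 -10.5
```

```text
t: 19.73
eef_pos: [495.6, -153.2, 19.9]
tcp_rot: [-3.138, 0.004, -0.183]
ft_force: [2.5, 7.7, -2.7]
opening: 0.188
pull 7.95 lat 1.06
t: 20.35
eef_pos: [495.5, -153.2, 19.8]
tcp_rot: [-3.137, 0.004, -0.183]
ft_force: [2.2, 8.5, -3.9]
opening: 0.191
pull 8.72 lat 0.65
t 20.35 pos [ 495.5 -153.2   19.8] rot [-179.75    0.25  -10.51] F [ 2.22  8.49 -3.87] M [ 1.043 -0.494 -0.203] open 0.191 j6 -0.25
shift [ 0.7 -0.1 -0.2] turn -0.0
```

```bash
python3 -m pendant '[[0,0.3,0,0],[0.1,-0.1,0,0],[0.3,-0.6,-0.2,0],[0.5,-2,-0.3,0],[0.7,-4,-0.5,0],[0.7,-6,-0.5,0],[0.7,-7,-0.5,0],[0.7,-7,-0.5,0]]'; python3 chk.py 3; python3 - <<'E'
from cell import vision
import cv2
for n,s in (("side",(slice(245,325),slice(320,410))),):
    p=vision.read_camera(n)["pixels"][:,:,::-1]; p=cv2.resize(p[s],None,fx=7,fy=7,interpolation=cv2.INTER_CUBIC); cv2.imwrite(f"pics/{n}10.png",p)
E
python3 to.py 496.2 -153.2 20 -10.5
```

```text
t: 21.35
eef_pos: [497.5, -146.3, 20.3]
tcp_rot: [-3.137, 0.004, -0.183]
ft_force: [0.5, 0.9, -1.8]
opening: 0.186
pull 0.96 lat 0.36
t 21.4 pos [ 497.5 -146.4   20.3] rot [-179.75    0.25  -10.51] F [-0.14  0.18 -2.02] M [-0.148 -0.115 -0.009] open 0.186 j6 -0.24
shift [0.  6.9 0.3] turn -0.0
```

View pics/side10.png

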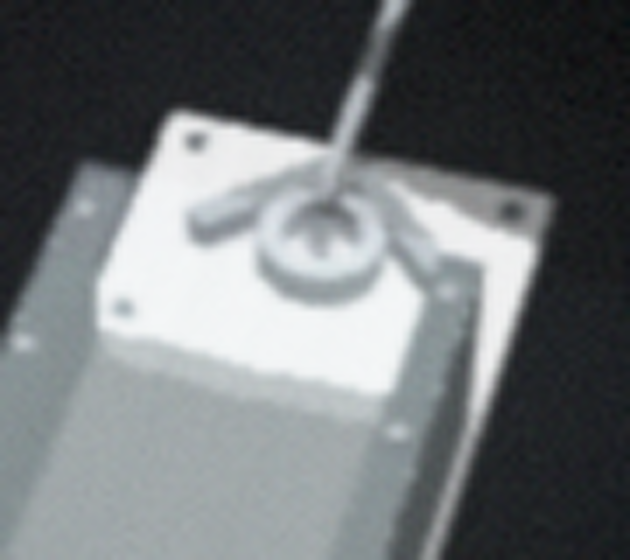

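```bash
python3 -m pendant '[[0,0,-2,0],[0,0,-6,0],[0,0,-11,0],[0,0,-17,0],[0,0,-24,0],[0,0,-31,0],[0,0,-38,0],[0,0,-42,0]]'; python3 -m pendant '[[0,0,0,0]]'; python3 chk.py 3; python3 - <<'E'
from cell import vision
import cv2
for n,s in (("side",(slice(245,325),slice(320,410))),):
    p=vision.read_camera(n)["pixels"][:,:,::-1]; p=cv2.resize(p[s],None,fx=7,fy=7,interpolation=cv2.INTER_CUBIC); cv2.imwrite(f"pics/{n}11.png",p)
E
python3 to.py 460 -320 62 -10.5
```

```text
t: 22.4
eef_pos: [497.7, -146.6, 62.9]
tcp_rot: [-3.137, 0.004, -0.183]
ft_force: [-0.7, 0.8, -1.3]
opening: 0.188
t: 22.52
eef_pos: [497.8, -146.7, 63.2]
tcp_rot: [-3.137, 0.003, -0.183]
ft_force: [-0.1, 0.2, -0.8]
opening: 0.189
pull 0.15 lat -0.14
t 22.575 pos [ 497.7 -146.6   63. ] rot [-179.76    0.22  -10.5 ] F [ 0.41  0.06 -1.51] M [-0.134 -0.041 -0.012] open 0.194 j6 -0.24
shift [ -5.5 177.4   0.3] turn 0.0
```

View pics/side11.png

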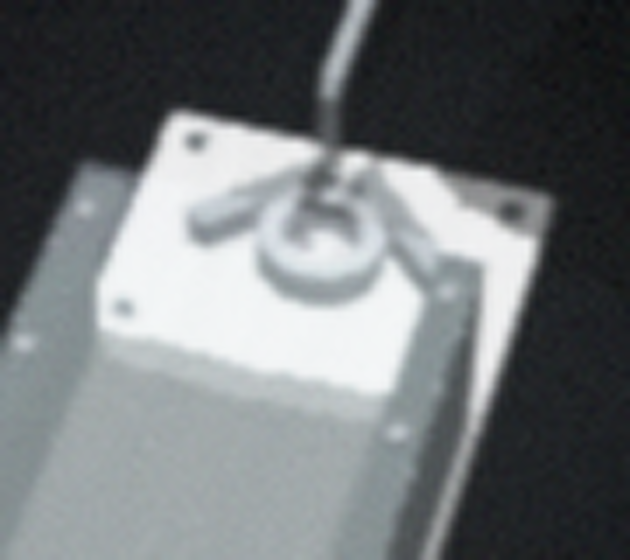

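```bash
python3 -m pendant '[[0,6,0,0],[0,22,0,0],[0,46,0,0],[0,72,0,0],[0,98,0,0],[0,124,0,0],[0,142,0,0],[0,150,0,0]]'; python3 -m pendant '[[0,2,5,0],[0,2,12,0],[0,2,20,0],[0,2,28,0],[0,2,36,0],[0,2,42,0],[0,2,45,0],[0,2,45,0]]'; python3 to.py 460 -320 11 -10.5
```

```text
t: 23.58
eef_pos: [470.0, -295.3, 62.2]
tcp_rot: [-3.137, 0.004, -0.185]
ft_force: [-0.1, 0.6, -0.8]
opening: 0.186
t: 24.58
eef_pos: [469.4, -297.0, 17.1]
tcp_rot: [-3.137, 0.004, -0.185]
ft_force: [-0.2, 0.7, -2.3]
opening: 0.189
t 24.575 pos [ 469.4 -297.    17.1] rot [-179.75    0.24  -10.58] F [-0.23  0.75 -2.26] M [-0.099 -0.102  0.023] open 0.189 j6 -0.5
shift [-5.  24.3  6. ] turn -0.1
```

```bash
python3 -m pendant '[[0,0,1,0],[0,0,2,0],[0,0,3,0],[0,0,4,0]]'; python3 -m pendant '[[0,0,0.4,0],[0,0,0.8,0]]'; python3 -m pendant '[[0,0,0.3,0],[0,0,0.6,0]]'; python3 to.py 460 -320 11 -10.5
```

```text
t: 25.08
eef_pos: [469.4, -297.0, 13.1]
tcp_rot: [-3.137, 0.004, -0.185]
ft_force: [-0.4, 0.3, -1.8]
opening: 0.187
t: 25.32
eef_pos: [469.4, -297.0, 12.2]
tcp_rot: [-3.137, 0.004, -0.185]
ft_force: [-0.1, -0.3, -2.0]
opening: 0.189
t: 25.58
eef_pos: [469.4, -297.0, 11.7]
tcp_rot: [-3.137, 0.004, -0.185]
ft_force: [-1.2, 1.7, 2.5]
opening: 0.189
t 25.575 pos [ 469.4 -297.    11.7] rot [-179.75    0.23  -10.58] F [-1.25  1.69  2.51] M [-0.106  0.117  0.039] open 0.189 j6 -0.5
shift [-5.1 24.3  0.6] turn -0.1
```

```bash
python3 -m pendant '[[0,0,0.1,0],[0,0,0.1,0],[0,0,0.1,0]]'; python3 -m pendant '[[0,0,0,0],[0,0,0,0],[0,0,0,0],[0,0,0,0],[0,0,0,0],[0,0,0,0]]' 0; python3 -m pendant '[[0,0,-6,0],[0,0,-20,0],[0,0,-40,0],[0,0,-65,0],[0,0,-95,0],[0,0,-125,0],[0,0,-150,0],[0,0,-160,0]]'; python3 to.py 460 -320 11 -10.5
```

```text
t: 25.95
eef_pos: [469.4, -297.1, 11.7]
tcp_rot: [-3.137, 0.004, -0.185]
ft_force: [-0.8, 1.0, 2.1]
opening: 0.185
t: 26.7
eef_pos: [469.5, -297.0, 11.7]
tcp_rot: [-3.137, 0.004, -0.185]
ft_force: [-0.2, -0.2, 0.9]
opening: 0.762
t: 27.7
eef_pos: [470.2, -298.0, 173.8]
tcp_rot: [-3.139, 0.001, -0.185]
ft_force: [-0.9, 0.1, 0.2]
opening: 1.002
t 27.7 pos [ 470.2 -298.   173.8] rot [-1.7983e+02  8.0000e-02 -1.0570e+01] F [-0.85  0.14  0.25] M [-0.047 -0.06  -0.025] open 1.002 j6 -0.5
shift [ -5.8  24.  162.8] turn -0.1
```

```bash
python3 -m pendant '[[0,10,-5,0],[0,40,-10,0],[0,80,-20,0],[0,120,-30,0],[0,160,-30,0],[0,200,-30,0],[0,225,-30,0],[0,235,-30,0]]'; python3 - <<'E'
from cell import vision
import cv2
for n,s,f in (("top",(slice(220,340),slice(270,450)),4),("side",(slice(130,330),slice(300,460)),3)):
    p=vision.read_camera(n)["pixels"][:,:,::-1]; cv2.imwrite(f"pics/{n}12full.png",p); cv2.imwrite(f"pics/{n}12.png",cv2.resize(p[s],None,fx=f,fy=f,interpolation=cv2.INTER_CUBIC))
a=cv2.imread("pics/top12full.png"); cv2.imwrite("pics/t12v.png",cv2.resize(a[240:305,280:345],None,fx=9,fy=9,interpolation=cv2.INTER_CUBIC))
E
```

```text
t: 28.7
eef_pos: [426.1, -530.5, 202.0]
tcp_rot: [-3.138, 0.002, -0.186]
ft_force: [0.4, 1.0, -0.1]
opening: 1.002
```

View pics/t12v.png

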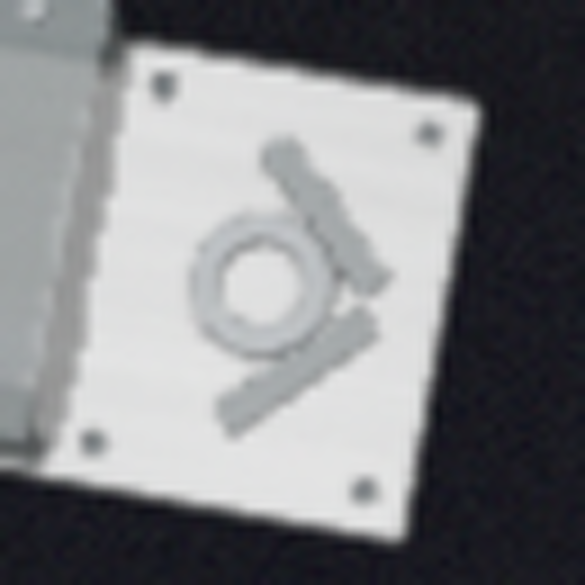

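View pics/side12.png

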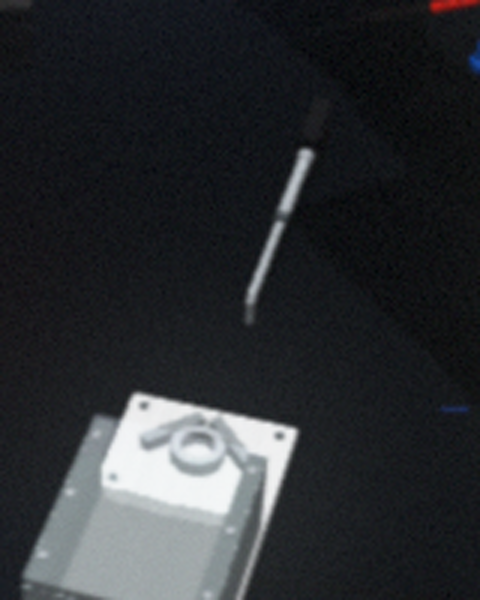

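View pics/top12full.png

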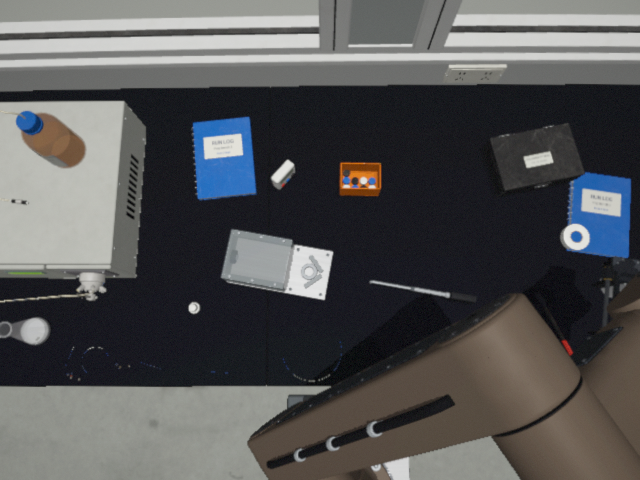

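```bash
python3 - <<'E'
from geo import *
C=pickle.load(open("cams.pkl","rb"))
q=np.array([546.67,121.7,-.182])
X=atz(C["top"],un((262,285),9,(280,240)),20); c,s=np.cos(q[2]),np.sin(q[2]); d=X[:2]-q[:2]; print(c*d[0]+s*d[1],-s*d[0]+c*d[1])
from cell import job; print(job.job_done())
E
```

```text
-0.3612380199753602 -48.56672203574185
the job is handed in; nothing more can be done
None
```

The collar is home in the V stop, and I handed the job in at about 29 s of the 69 s allowed. I did not get a verdict.

**What I did:** I gripped the rod by its handle and reached in under the roof. I lowered the hook into the collar's bore and drew the collar out slowly. Once it was in the V, I held about 8 N (readings 7.8 to 8.7 N) for about 1.5 s. Then I eased the hook off, lifted it straight out, laid the rod down upright about 130 mm clear of the plate and backed the gripper away.

**Last checks:**
- **Collar:** In the pictures it touches both bars and did not move when the hook was lifted out. Its measured centre is (-0.4, -48.6) in the guard frame against the seat at (0, -50). The 1.4 mm difference is within the roughly 2 mm camera calibration.
- **Rod:** The side picture shows it standing on its handle and hook leg.
- **Bystanders:** The timer, box of caps and stopper look unmoved in the top picture.
- **Forces:** The highest reading I saw was about 9 N. I only read the force at the end of each move, so a short peak in between could have gone unseen.
- **Disagreement:** The two cameras put the guard about 4 mm apart along its length. I measured the hook against the collar in the top camera alone. The side view then showed the leg in the bore too.

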